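# Rake the stick dice home

### The arm

A 6-joint arm with a two-finger parallel gripper is mounted at the origin on the work surface. World frame = base frame: x ahead of the robot, y to its left, z up, the work surface at z = 0. Lengths are in mm, angles in rad, forces in N, time in s.
With the tool pointing down it reaches from about 325 to 850 mm from the base axis. Payload 4.4 kg.
Tool frame: the origin (TCP) lies between the finger pads; the fingertips stand 17 mm ahead of it and the grasp point (between the pads) lies 2 mm behind it (ctrl.tips_ahead is the distance from the TCP to the fingertips, in mm); z points along the fingers, y is the line along which they close (so a half turn about z gives the same grasp; the last joint's range is limited). The gripper opens to 94 mm and grips with 3 to 60 N. Pads are 16 mm wide; open, the fingers measure 119 mm over their backs; the gripper's body (75 mm by 177 mm) begins 78 mm behind the grasp point.
Start: joints at [1.127, 0.207, 1.542, -0, 1.393, -0.15], TCP at [165.974, 550.527, 222.447] pointing down, gripper open.
Joint ranges: [-2.73, 2.73], [-0.86, 2.22], [0.23, 2.46], [-1.11, 4.25], [0.08, 2.63], [-2.82, 2.82]. Speed limits (rad/s): [2.79, 2.79, 3.14, 3.14, 3.14, 3.14].

### API

Orientations are given as a 3x3 rotation matrix whose columns are the frame's x, y, z axes.
In Python, from cell import ctrl, imaging gives the robot as it stands.
- The arm moves only by the shell command python3 -m inch 'ROWS' [OPENING]. ROWS is JSON, a list of rows, each a list of 6 numbers: the shift along the tool's x, y, z in m, then the turn, a rotation vector about the tool's x, y, z in degrees. In form: [[tx, ty, tz, ax, ay, az], ...]. A call has 1 to 5 rows; each row shifts and turns the commanded pose from where the row before left it, along the tool's axes as they then stand; what a row does not reach is not made up. A row lasts 1/8 s, in which the tool goes at most 62.5 mm and 10.7 degrees, less where a joint would pass 70% of its speed; a pose out of reach is approached as far as the arm can. A call is refused whole if a number of a shift passes 0.0625 or a number of a turn 10.7, either way. A call with a gripper value outside its range is refused whole. OPENING is the finger opening in m, from 0 to 0.094, set as the call begins (- or left out, the last holds). The fingers move at their own pace and stop on an object; the grip force is fixed at half the most. Time passes only in rows, so rows that do not move let the fingers close. It gives the time, the measured TCP pose, the force, the opening and the grip force at its end, in the units of the state.
- ctrl.get_obs(): the state, without advancing time (a new reading comes with each control period).
- imaging.capture(name): name is "scene" or "top" or "wrist"; returns a dict with "frame" (480x640x3 uint8, blue, green, red), "range_z" (480x640 float32, mm along the optical axis (not along the pixel's ray), 0 where there is no reading), "intrinsics" (3x3 intrinsics, pixels), "k1" (the pictures are not rectified: a ray, as slopes to the right and down, at radius r is drawn at 1 + k1 r^2 times it, then the intrinsics apply), "R" (3x3) and "t" (3): a world point X has camera coordinates R X + t. Camera axes: x right, y down, z forward; pixel columns grow to the right and rows downward; lengths in mm; the calibration is good to about 2 mm. A picture is of the moment at which its call begins.
- ctrl.hand_in(): hands the job in; it is judged then, once.
The state is a dict: "time": time; "q": joint angles; "dq": joint speeds; "effort": joint torques, N m; "position": TCP position; "orientation": TCP orientation; "wrist_force": force on the tool from outside, world axes, zero at the start; "ft_torque": the same for the moment, N m; "gripper_width": finger opening in mm; "finger_force": force on a finger pad.
Only numpy, scipy, OpenCV 4.12 (cv2) and the standard library are available. Lean on these libraries where they do the work, as an engineer would, in place of code of your own. Each camera call takes 0.05 s, during which the arm holds its last target. There are 200 camera calls.

### The job

Pick up the wooden rake and, touching the four stick dice only with its blade, gather them abreast and push them as one group to the far end of the dice tray, driving the sliding brass bar fully back until it stops, so that all four dice end flush in a straight row against it. Feel for the stop and lean on it firmly for a moment (about 6 N) without shoving the loose tray along the shelf, and leave the paperweight and the goblin where they are. Then stand the rake upright on the shelf outside the tray.

Things in the scene. Friction and masses are not known exactly. Their poses are not given: they have to be found in the camera images.
- tray: Loose dark-wood dice tray with a blue floor, open on top, standing on the shelf; about 1.0 kg with a thick floor, held in place only by friction with the shelf (it starts to slide at a push of about 9 to 16 N, varying from time to time). Outside 266 (its x) x 176 (its y) x 30 mm high; inside 250 x 160 mm; floor 6 mm thick, walls 8 mm, rim top 30 mm above the shelf. Origin: centre of the underside. Its +x points away from the robot towards the far end, where the brass bar is.
- bar (a joint): Sliding brass bar across the tray at its far (+x) end, 15 mm thick (tray x), 156 mm wide, from 7 to 27 mm above the shelf. Value 0 to 0.025 m, growing as the bar is pushed along tray +x; at 0.025 its back meets the inside of the far wall and it stops dead. It starts at 0 to 0.008, slides stiffly (about 2 N, plus about 1.5 N in all for the four dice dragging on the floor), has no spring and stays where it is left.
- bar_face (a point): Middle of the bar's near face (the face the dice are pushed against), 17 mm above the shelf. In the tray frame it is at x = 85 mm + bar value, y = 0; fully back it is at x = 110 mm.
- rake: Dice rake, the straightedge: a brown wooden blade 130 mm long (its y), 20 mm thick (its x), 35 mm high, with a black handle block on top, 60 mm (y) x 20 mm (x), from 34 to 78 mm above the blade's lower edge. Both blade faces are alike and flush with the handle. About 0.14 kg. Starts standing upright on its blade's lower edge on the shelf beside the tray. Origin: centre of the blade's lower edge; z up.
- paperweight: Blue glass domed paperweight, 72 mm across, 45 mm high, on the shelf; bystander. Origin: centre of its underside.
- goblin: Green plastic goblin miniature on a black round base 44 mm across, 63 mm tall; bystander. Origin: centre of its underside.
- cash_box: Grey steel cash box, 200 (x) x 150 (y) x 88 mm, wire handle on top to 104 mm; fixed bystander. Origin: centre of its underside.
- die_red: Long stick die of red acrylic with 1 white dot on top, 60 (its x) x 22 x 22 mm, roughly 35 g, lying loose on the tray floor, roughly along the tray's x, one of four side by side with uneven stagger. Origin: centre of its underside.
- die_amber: Long stick die of amber acrylic with 2 white dots on top, 60 (its x) x 22 x 22 mm, roughly 35 g, lying loose on the tray floor, roughly along the tray's x, one of four side by side with uneven stagger. Origin: centre of its underside.
- die_violet: Long stick die of violet acrylic with 3 white dots on top, 60 (its x) x 22 x 22 mm, roughly 35 g, lying loose on the tray floor, roughly along the tray's x, one of four side by side with uneven stagger. Origin: centre of its underside.
- die_green: Long stick die of green acrylic with 4 white dots on top, 60 (its x) x 22 x 22 mm, roughly 35 g, lying loose on the tray floor, roughly along the tray's x, one of four side by side with uneven stagger. Origin: centre of its underside.
Mind the look-alikes: they are no part of the job. There is more than one size of the die_red; the job needs the largest.

How it is judged:
By the outcome, as a careful person would: the job done as asked, in the order asked, and still so for the second after the job is handed in, with the robot touching nothing.
It also fails if it takes over 72 s, if anything falls off the work surface, if the arm or the gripper's body presses on something with over 40 N, if the wrist force passes 120 N, or if a joint passes its speed limit or range.

## Working session

There is one attempt and no reset: what is moved stays moved. The work goes in short steps, Python scripts to look and compute and a shell command to move; the robot and the scene stay as the last step left them, time stands still between calls to the robot, and variables do not carry over. Pictures are saved under pics/ and viewed, at most 10 in all, crops included, and the job is handed in when it is done.

```bash
ls; mkdir -p pics; cat > h.py <<'E'
import numpy as np, cv2
from cell import ctrl, imaging
def ray(c,px):
    K=c["intrinsics"]; d=(np.array(px,float)-[K[0,2],K[1,2]])/[K[0,0],K[1,1]]
    s=d.copy()
    for _ in range(20): s=d/(1+c["k1"]*(s@s))
    return np.array([s[0],s[1],1.])
def plane(c,px,z):
    R,t=np.array(c["R"]),np.array(c["t"]); o=-R.T@t; d=R.T@ray(c,px)
    return o+d*(z-o[2])/d[2]
def pt(c,px):
    u,v=int(round(px[0])),int(round(px[1])); Z=np.median(c["range_z"][v-1:v+2,u-1:u+2])
    R,t=np.array(c["R"]),np.array(c["t"]); return R.T@(ray(c,px)*Z-t)
def snap(cam,fn):
    import pickle; c=imaging.capture(cam); cv2.imwrite(f"pics/{fn}.png",c["frame"]); pickle.dump(c,open(f"pics/{fn}.pkl","wb")); return c
def load(fn):
    import pickle; return pickle.load(open(f"pics/{fn}.pkl","rb"))
E
python3 - <<'E'
from h import *
for n in("top","scene"):
    c=snap(n,n+"0"); print(n,c["intrinsics"],c["k1"],-np.array(c["R"]).T@c["t"])
o=ctrl.get_obs(); print(o)
E
```

```text
pics
top [[507.75689452   0.         308.78883591]
 [  0.         507.75689452 251.52898935]
 [  0.           0.           1.        ]] -0.13458224897308302 [ 337.87124376   43.70758793 1211.28550412]
scene [[604.37853294   0.         321.76454938]
 [  0.         604.37853294 221.1809242 ]
 [  0.           0.           1.        ]] -0.0831330974903901 [1012.81946205  738.31240246  857.95562948]
{'time': 0.1, 'q': array([ 1.12748858e+00,  2.07348304e-01,  1.54279992e+00, -2.32582026e-05,
        1.39348175e+00, -1.50508694e-01]), 'dq': array([-0.00113044, -0.00196842, -0.00313603,  0.00180777, -0.00083278,
        0.00109198]), 'effort': array([-6.93920138e-04, -3.71861887e+01, -2.82295704e+01,  7.00901798e-02,
        3.10528034e-02, -4.83710164e-05]), 'position': array([165.68818729, 549.89174411, 221.40450373]), 'orientation': array([[-9.57440796e-01,  2.88628470e-01, -8.53185952e-04],
       [ 2.88629592e-01,  9.57439050e-01, -1.85020632e-03],
       [ 2.82851328e-04, -2.01771772e-03, -9.99997924e-01]]), 'wrist_force': array([ 0.21045803, -0.76214066, -0.10706939]), 'ft_torque': array([0.0783266 , 0.0091781 , 0.04794282]), 'finger_force': 0.0, 'gripper_width': 93.84143102836126}
```

View pics/top0.png

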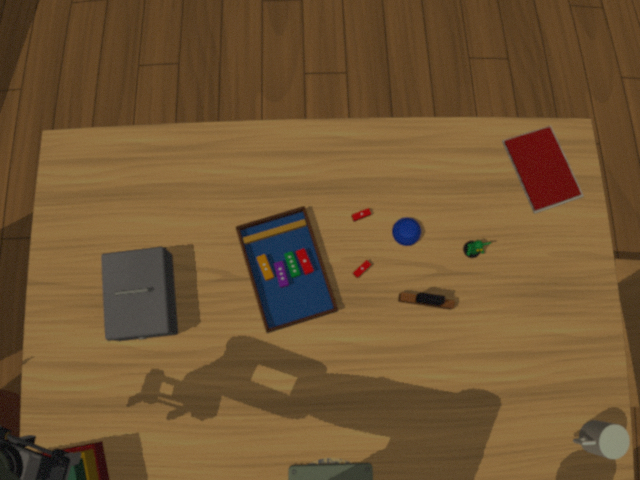

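View pics/scene0.png

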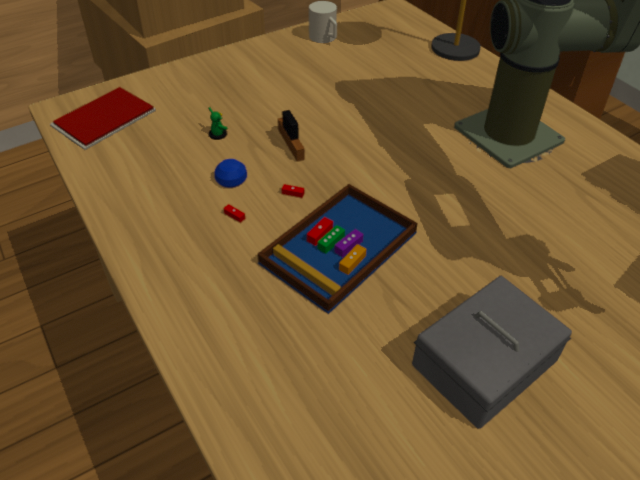

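Top view: the tray is at about (287,268) with the bar at (275,232). The rake is at (427,299), the paperweight at (407,231) and the goblin at (475,248). There are three red dice: (361,214) and (363,269) on the shelf look smaller, while (305,261) is in the tray. The tray one fits the description, so I'll confirm it in a crop.

```bash
python3 - <<'E'
from h import *
c=load("top0"); im=c["frame"][195:345,225:425]
cv2.imwrite("pics/crop0.png",cv2.resize(im,None,fx=4,fy=4,interpolation=cv2.INTER_CUBIC))
im=c["frame"][215:315,385:495]
cv2.imwrite("pics/crop1.png",cv2.resize(im,None,fx=5,fy=5,interpolation=cv2.INTER_CUBIC))
E
```

```text
(no output)
```

View pics/crop0.png

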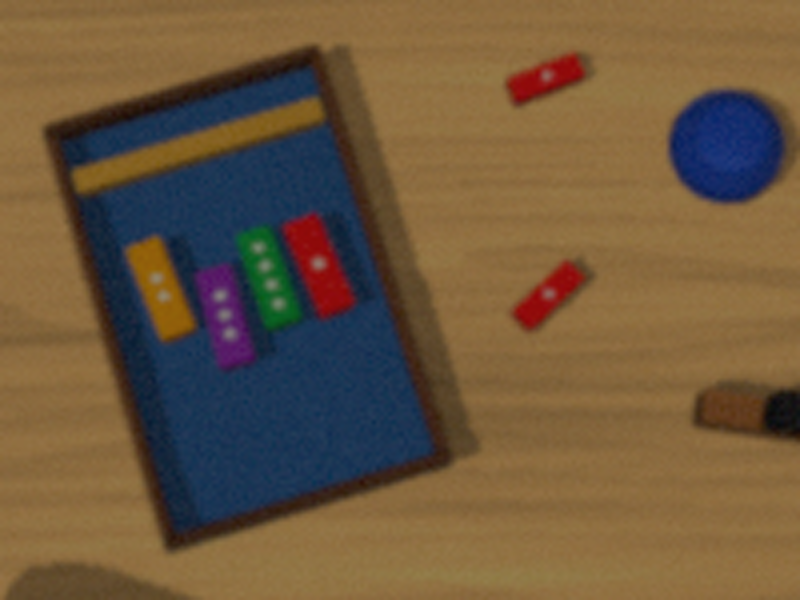

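View pics/crop1.png

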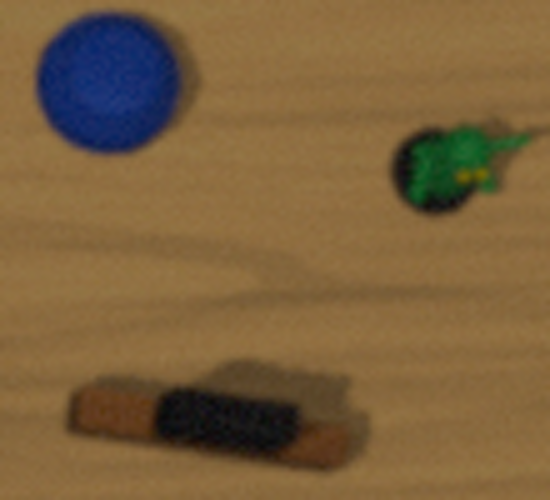

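```bash
cat > m.py <<'E'
from h import *
c=load("top0")
def A(p,z): return plane(c,((p[0]+.5)/4-.5+225,(p[1]+.5)/4-.5+195),z)[:2]
def B(p,z): return plane(c,((p[0]+.5)/5-.5+385,(p[1]+.5)/5-.5+215),z)[:2]
fl,fr,nr,nl=[A(p,30) for p in((47,130),(318,46),(450,460),(170,548))]
print("corners",fl,fr,nr,nl,"sizes",[np.linalg.norm(a-b) for a,b in((fl,fr),(fr,nr),(nr,nl),(nl,fl))])
C=(fl+fr+nr+nl)/4; ux=(fl+fr-nl-nr);uy=(fl+nl-fr-nr)
yaw=np.arctan2(ux[1],ux[0]); y2=np.arctan2(-uy[0],uy[1]); print("tray",C,np.degrees([yaw,y2]))
T=np.array([[np.cos(yaw),-np.sin(yaw)],[np.sin(yaw),np.cos(yaw)]])
for n,q in dict(amber=((126,245),(160,236),(195,330),(163,342)),violet=((196,272),(232,264),(255,358),(228,370)),green=((237,235),(268,226),(302,320),(268,330)),red=((283,224),(318,212),(355,305),(322,319))).items():
    P=np.array([(A(p,28)-C)@T for p in q]); d=(P[0]+P[1]-P[2]-P[3])/2; print(n,P.mean(0),np.linalg.norm(d),np.degrees(np.arctan2(d[1],d[0])),P.round(0).tolist())
print("bar near",[((A(p,27)-C)@T).round(1) for p in((76,195),(325,122))])
h=np.array([B(p,78) for p in((163,388),(300,403),(295,452),(157,428))]); d=h[1]+h[2]-h[0]-h[3]
print("handle",h.mean(0),np.linalg.norm(d)/2,np.degrees(np.arctan2(d[1],d[0])))
e=B((76,408),35),B((348,448),35); d=e[1]-e[0]; print("blade",(e[0]+e[1])/2,np.linalg.norm(d),np.degrees(np.arctan2(d[1],d[0])))
print("pw",B((110,82),20),"gob",B((435,170),3), "box", [plane(c,p,88)[:2] for p in((103,255),(165,248),(170,337),(106,340))])
for p in((412,298),(430,299),(442,303)): print(pt(c,p))
E
python3 m.py
```

```text
corners [651.16363067 208.59806626] [699.4197007  44.1606573] [446.8099503  -26.52285348] [400.03433001 136.94442266] sizes [np.float64(171.37184645443276), np.float64(262.3124943553715), np.float64(170.02796541760705), np.float64(261.1516231781123)]
tray [549.35690292  90.79507319] [15.77823784 16.16238013]
amber [17.25762144 47.07326232] 61.63747034771338 3.9907553812372787 [[48.0, 60.0], [48.0, 39.0], [-13.0, 35.0], [-14.0, 55.0]]
violet [-10.41625516  14.03388647] 59.83002091583139 -0.9165949501824764 [[20.0, 24.0], [19.0, 3.0], [-39.0, 6.0], [-41.0, 23.0]]
green [  4.38079312 -15.75901257] 60.217170133835005 1.7652484792337295 [[35.0, -5.0], [34.0, -24.0], [-26.0, -27.0], [-26.0, -6.0]]
red [  2.81194247 -46.74241195] 61.10960170686794 4.4718582779094715 [[33.0, -33.0], [34.0, -55.0], [-27.0, -60.0], [-29.0, -39.0]]
bar near [array([86.9, 80. ]), array([ 85.7, -75.9])]
handle [ 461.85198701 -235.58735514] 63.402461820497656 -99.85631378418586
blade [ 461.9211231  -238.06228178] 130.05371882955362 -100.16177203872122
pw [ 633.57157979 -203.38833896] gob [ 589.29996824 -366.77374734] box [array([578.47029198, 511.5703271 ]), array([591.13687855, 364.92782392]), array([389.07265041, 348.2730769 ]), array([383.83482373, 495.12914672])]
[ 468.17269577 -202.38671981   36.01853827]
[ 460.03514295 -234.76052736   77.26121732]
[ 450.05024534 -261.6257073    77.50050325]
```

The crop confirms it: the tray's red die is about 61 mm long and the two shelf ones are clearly shorter, so the tray one is meant. The sizes check out: tray 262x171 mm at its rim, blade 130 mm, handle top at z = 77 mm. I'm moving towards the rake.

```bash
python3 -m inch '[[-0.03,0,0,0,0,3],[-0.058,0,0,0,0,5.5],[-0.058,0,0,0,0,5.5],[-0.058,0,0,0,0,5.5],[-0.058,0,0,0,0,5.5]]' 0.06; python3 -m inch '[[-0.058,0,0,0,0,5.5],[-0.058,0,0,0,0,5.5],[-0.058,0,0,0,0,5.5],[-0.058,0,0,0,0,5.5],[-0.058,0,0,0,0,5.5]]';python3 -m inch '[[-0.058,0,0,0,0,5.5],[-0.058,0,0,0,0,5.5],[-0.058,0,0,0,0,5.5],[-0.058,0,0,0,0,5.5],[0,0,0,0,0,3]]'
cat > go.py <<'E'
import sys; from h import *
from scipy.spatial.transform import Rotation as Ro
# goal x y z heading -> shift in present tool axes (m) and turn (deg)
x,y,z,hd=map(float,sys.argv[1:5]); o=ctrl.get_obs(); R=np.array(o["orientation"]); h=np.radians(hd)
G=np.column_stack([[-np.sin(h)*-1*-1,np.cos(h),0],[np.cos(h),np.sin(h),0],[0,0,-1]])
G[:,0]=np.cross(G[:,1],G[:,2])
d=R.T@(np.array([x,y,z])-o["position"]); print("t",o["time"],"pos",o["position"].round(1),"head",np.degrees(np.arctan2(R[1,1],R[0,1])).round(2),"F",o["wrist_force"].round(1),"w",round(o["gripper_width"],1))
print("shift m",(d/1000).round(4),"turn deg",np.degrees(Ro.from_matrix(R.T@G).as_rotvec()).round(2))
E
python3 go.py 462 -237 200 -10; python3 -c "
from h import *
c=snap('wrist','w1')"
```

```text
time: 0.72
position: [399.6, 432.3, 221.8]
orientation: [[-0.744, 0.668, -0.001], [0.668, 0.744, -0.0], [0.0, -0.001, -1.0]]
wrist_force: [1.2, 1.4, 0.7]
gripper_width: 59.8
finger_force: 0.0
time: 1.35
position: [572.8, 202.9, 221.8]
orientation: [[-0.351, 0.936, -0.001], [0.936, 0.351, -0.0], [0.0, -0.001, -1.0]]
wrist_force: [1.0, -0.6, -0.1]
gripper_width: 60.1
finger_force: 0.0
time: 1.98
position: [621.8, -25.2, 221.6]
orientation: [[0.083, 0.997, -0.001], [0.997, -0.083, -0.001], [-0.001, -0.001, -1.0]]
wrist_force: [0.4, 1.0, -0.0]
gripper_width: 60.0
finger_force: 0.0
t 1.975 pos [621.8 -25.2 221.6] head -4.74 F [ 0.4  1.  -0. ] w 60.0
shift m [-0.2243 -0.1417  0.022 ] turn deg [-0.06  0.06  5.26]
```

```bash
python3 -m inch '[[-0.055,-0.035,0,0,0,0],[-0.055,-0.035,0,0,0,0],[-0.055,-0.035,0,0,0,0],[-0.055,-0.035,0,0,0,5.2],[0,0,0,0,0,0]]'|head -1; python3 go.py 462 -237 130 -10;python3 -c "
from h import *
c=snap('wrist','w2')"
```

```text
time: 2.65
t 2.65 pos [ 470.1 -223.3  222.2] head -9.77 F [0.  0.1 0.1] w 59.6
shift m [-0.0148 -0.0056  0.0922] turn deg [-0.06  0.02  0.23]
```

View pics/w2.png

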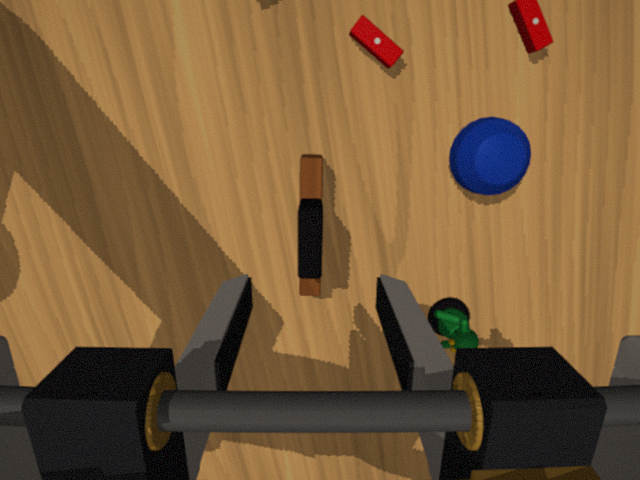

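The wrist view shows the rake upright: handle top at (299-322, 199-278), blade ends at y=155 and y=296. The gripper is nearly aligned with it.

```bash
python3 - <<'E'
from h import *
c=load("w2")
h=np.array([plane(c,p,78)[:2] for p in((299,199),(322,199),(321,278),(298,277))]); print(h.mean(0), np.linalg.norm(h[0]-h[3]),np.linalg.norm(h[0]-h[1]))
for L in((h[0],h[3]),(h[1],h[2])): d=L[0]-L[1]; print(np.degrees(np.arctan2(-d[0],d[1])))
e=[plane(c,p,35)[:2] for p in((312,155),(310.5,296))]; d=e[0]-e[1]; print((e[0]+e[1])/2,np.linalg.norm(d),np.degrees(np.arctan2(-d[0],d[1])))
print(pt(c,(310,240)), "pw",plane(c,(490,155),20),"gob",plane(c,(448,317),3))
E
```

```text
[ 465.09480645 -235.3754577 ] 65.01106616687969 17.822882489901875
-11.11159377954369
-10.185827003006468
[ 465.17089972 -238.86434526] 131.8997216345664 -10.488093976224246
[ 465.1091757  -235.44583153   79.47930965] pw [ 635.44850289 -201.9645188    20.        ] gob [ 589.62015964 -367.52839694    3.        ]
```

```bash
python3 -m inch '[[-0.0146,-0.0036,0.04,0,0,0.6],[0,0,0.04,0,0,0],[0,0,0,0,0,0]]'|head -1; python3 go.py 464 -237 43 -10.4
```

```text
time: 3.08
t 3.075 pos [ 464.6 -231.3  138.9] head -9.91 F [-0.3  0.4  0.3] w 60.3
shift m [-0.0061  0.0011  0.0959] turn deg [-0.44 -0.24  0.49]
```

```bash
python3 -m inch '[[-0.006,0.001,0.03,0,0,0.5],[0,0,0.03,0,0,0],[0,0,0.025,0,0,0],[0,0,0,0,0,0],[0,0,0,0,0,0]]'|head -1; python3 go.py 464 -237 43 -10.4
```

```text
time: 3.7
t 3.7 pos [ 468.2 -241.1   59.4] head -10.49 F [ 0.4 -0.4  0.5] w 60.1
shift m [ 0.0033 -0.0049  0.0164] turn deg [ 0.17  0.08 -0.09]
```

```bash
python3 -m inch '[[0,0,0,0,0,0],[0,0,0,0,0,0]]'|head -2; python3 go.py 464 -237 43 -10.4;  python3 -m inch '[[0,0,0,0,0,0],[0,0,0,0,0,0]]'|head -2;python3 go.py 464 -237 43 -10.4
```

```text
time: 3.95
position: [467.2, -241.2, 58.7]
t 3.95 pos [ 467.2 -241.2   58.7] head -10.57 F [ 1.2 -0.1 -0.1] w 60.0
shift m [ 0.0036 -0.0039  0.0157] turn deg [ 0.12  0.06 -0.17]
time: 4.2
position: [466.4, -240.8, 57.6]
t 4.2 pos [ 466.4 -240.8   57.6] head -10.58 F [ 0.1  0.1 -1.1] w 60.0
shift m [ 0.0033 -0.0031  0.0146] turn deg [ 0.01  0.01 -0.18]
```

```bash
python3 -m inch '[[0.003,-0.002,0.0075,0,0,0],[0,0,0.006,0,0,0],[0,0,0,0,0,0],[0,0,0,0,0,0],[0,0,0,0,0,0]]'|head -1; python3 go.py 464 -237 43 -10.4; python3 -m inch '[[0,0,0,0,0,0],[0,0,0,0,0,0],[0,0,0,0,0,0],[0,0,0,0,0,0]]' 0.01; python3 go.py 464 -237 43 -10.4
```

```text
time: 4.82
t 4.825 pos [ 465.1 -237.6   44.1] head -10.58 F [-0.2 -0.4  0.4] w 60.0
shift m [ 0.0004 -0.0012  0.0011] turn deg [ 0.02  0.01 -0.18]
time: 5.32
position: [465.0, -237.4, 44.0]
orientation: [[0.184, 0.983, 0.0], [0.983, -0.184, -0.0], [-0.0, 0.0, -1.0]]
wrist_force: [-0.9, 0.1, 0.3]
gripper_width: 23.0
finger_force: 0.0
t 5.325 pos [ 465.  -237.4   44. ] head -10.58 F [-0.9  0.1  0.3] w 23.0
shift m [ 0.0002 -0.001   0.001 ] turn deg [ 0.    0.   -0.18]
```

```bash
python3 -m inch '[[0,0,0,0,0,0],[0,0,0,0,0,0],[0,0,0,0,0,0],[0,0,0,0,0,0]]' ; python3 -m inch '[[0,0,-0.01,0,0,0],[0,0,-0.02,0,0,0],[0,0,-0.03,0,0,0],[0,0,-0.02,0,0,0],[0,0,0,0,0,0]]'; python3 go.py 500 70 130 16
```

```text
time: 5.82
position: [464.9, -237.4, 43.9]
orientation: [[0.184, 0.983, -0.0], [0.983, -0.184, 0.0], [0.0, -0.0, -1.0]]
wrist_force: [-0.2, 0.4, 0.6]
gripper_width: 20.0
finger_force: 30.0
time: 6.45
position: [466.4, -238.4, 126.2]
orientation: [[0.184, 0.983, 0.004], [0.983, -0.183, -0.003], [-0.002, 0.004, -1.0]]
wrist_force: [1.1, -0.3, -2.3]
gripper_width: 20.0
finger_force: 30.0
t 6.45 pos [ 466.4 -238.4  126.2] head -10.57 F [ 1.1 -0.3 -2.3] w 20.0
shift m [ 0.3094 -0.0236 -0.0046] turn deg [  0.22   0.18 -26.57]
```

```bash
python3 -m inch '[[0.04,0,0,0,0,-4],[0.055,0,0,0,0,-6],[0.055,0,0,0,0,-6.5],[0.055,0,0,0,0,-6],[0.055,0,0,0,0,-4]]' >/dev/null;python3 -m inch '[[0.03,0.01,0,0,0,0],[0,0,0,0,0,0],[0,0,0,0,0,0],[0,0,0,0,0,0]]'>/dev/null; python3 go.py 478 69.5 130 15.9;python3 -c "
from h import *
c=snap('wrist','w3'); snap('top','top3')"
```

```text
t 7.575 pos [463.5  50.5 123.7] head 15.83 F [ 0.3  1.3 -1. ] w 19.8
shift m [ 0.0143  0.0191 -0.0064] turn deg [-0.03  0.01 -0.07]
```

View pics/w3.png

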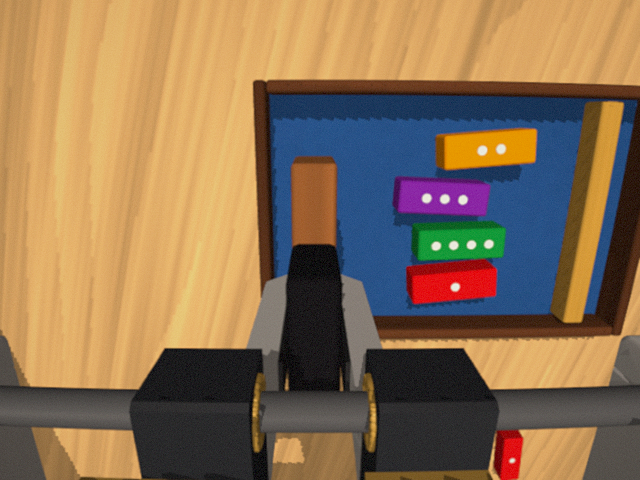

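The wrist view shows the blade end at (294-336, 158). The tray's near-left corner is at (255,82) and its far-right at (615,333). The four dice lie between x=395 and 536, ahead of the blade, and the bar's near edge runs from (583,102) to (553,320).

```bash
python3 - <<'E'
from h import *
c=load("w3"); P=lambda p,z: plane(c,p,z)[:2]
nl=P((255,82),30); fr=P((615,334),30); d=nl-fr; L=np.linalg.norm(d); C=(nl+fr)/2
yaw=np.arctan2(d[1],d[0])-np.arctan2(176,-266); print("C",C,"yaw",np.degrees(yaw),"diag",L,"exp",np.hypot(266,176))
T=np.array([[np.cos(yaw),-np.sin(yaw)],[np.sin(yaw),np.cos(yaw)]])
t=lambda p,z:((P(p,z)-C)@T).round(1)
print("rim far-left pt",t((628,85),30)," near wall",t((265,280),30))
print("bar",t((583,102),27),t((553,320),27))
for n,q in dict(am=((437,136),(536,130),(536,156),(442,169)),vi=((396,178),(487,183),(488,215),(399,214)),gr=((413,225),(503,224),(504,252),(420,260)),re=((407,266),(494,263),(496,295),(415,302))).items(): print(n,[t(p,28).tolist() for p in q[:2]],[t(p,20).tolist() for p in q[2:]])
o=ctrl.get_obs(); R=np.array(o["orientation"])
e=P((315,158),o["position"][2]-9); print("blade end in tool",(R.T@(np.append(e,115)-o["position"])).round(1), "TCP in tray",((o["position"][:2]-C)@T).round(1))
E
```

```text
C [550.18808425  91.0420605 ] yaw 15.606311505833014 diag 311.94507434622324 exp 318.9545422156581
rim far-left pt [101.5  88.2]  near wall [-127.7  -42.4]
bar [75.4 77.2] [ 81.3 -75.3]
am [[-16.9, 54.6], [46.5, 59.3]] [[53.3, 42.3], [-9.4, 33.0]]
vi [[-41.4, 27.9], [18.5, 25.1]] [[25.4, 1.8], [-36.3, 2.2]]
gr [[-28.2, -3.4], [32.9, -2.5]] [[40.3, -25.0], [-19.3, -31.1]]
re [[-30.2, -32.6], [30.3, -30.3]] [[39.0, -58.2], [-20.4, -63.6]]
blade end in tool [64.5  0.6  8.8] TCP in tray [-94.3 -15.6]
```

```bash
python3 -m inch '[[0.0145,0.0195,0.02,0,0,0],[0,0,0.02,0,0,0],[0,0,0,0,0,0],[0,0,0,0,0,0]]' >/dev/null; python3 go.py 479 70 51.5 15.8; python3 -m inch '[[0,0,0,0,0,0],[0,0,0,0,0,0],[0,0,0,0,0,0]]' >/dev/null; python3 go.py 479 70 51.5 15.8
```

```text
t 8.175 pos [478.7  70.4  84.5] head 15.88 F [ 0.6 -0.5 -3. ] w 20.0
shift m [-0.0005  0.0002  0.033 ] turn deg [0.03 0.02 0.08]
t 8.55 pos [478.5  70.9  84.4] head 15.92 F [ 0.1 -0.8 -2. ] w 20.0
shift m [-0.001   0.0002  0.0329] turn deg [0.05 0.02 0.12]
```

```bash
python3 -m inch '[[-0.001,0,0.012,0,0,0],[0,0,0.012,0,0,0],[0,0,0.0055,0,0,0],[0,0,0,0,0,0],[0,0,0,0,0,0]]' >/dev/null; python3 go.py 479 70 51.5 15.8; python3 -m inch '[[0,0,0,0,0,0],[0,0,0,0,0,0],[0,0,0,0,0,0]]' >/dev/null; python3 go.py 479 70 51.5 15.8
```

```text
t 9.175 pos [478.8  70.   54.5] head 15.93 F [-0.5 -0.5 -2. ] w 20.1
shift m [-0.      0.0002  0.003 ] turn deg [0.01 0.01 0.13]
t 9.55 pos [478.7  70.   54.7] head 15.92 F [ 0.7 -0.1 -2.4] w 19.9
shift m [-0.0001  0.0003  0.0032] turn deg [0.02 0.01 0.12]
```

```bash
python3 -m inch '[[0,0,0.003,0,0,-0.1],[0,0,0,0,0,0],[0,0.005,0,0,0,0],[0,0.008,0,0,0,0],[0,0.008,0,0,0,0]]' >/dev/null; python3 go.py 588.5 101 51.5 15.8; python3 -m inch '[[0,0.008,0,0,0,0],[0,0.008,0,0,0,0],[0,0.008,0,0,0,0],[0,0.008,0,0,0,0],[0,0.008,0,0,0,0]]' >/dev/null; python3 go.py 588.5 101 51.5 15.8
```

```text
t 10.175 pos [499.7  75.9  51.6] head 16.02 F [-0.3 -0.3 -1.3] w 19.8
shift m [-0.0004  0.0923  0.0002] turn deg [0.04 0.01 0.22]
t 10.8 pos [537.5  87.   51.3] head 16.02 F [-0.8 -0.2 -2.2] w 20.0
shift m [-0.0006  0.0529 -0.0002] turn deg [-0.03 -0.01  0.22]
```

```bash
python3 -m inch '[[0,0.006,0,0,0,0],[0,0.006,0,0,0,0],[0,0.004,0,0,0,0],[0,0.004,0,0,0,0],[0,0,0,0,0,0]]' >/dev/null; python3 go.py 588.5 101 51.5 15.8; python3 -c "
from h import *
c=snap('wrist','w4')
f=c['frame'];cv2.imwrite('pics/w4.png',f)"
```

```text
t 11.425 pos [557.   92.4  51.6] head 16.03 F [-0.2  0.9 -1.3] w 19.8
shift m [-0.0005  0.0327  0.0001] turn deg [0.06 0.01 0.23]
```

View pics/w4.png

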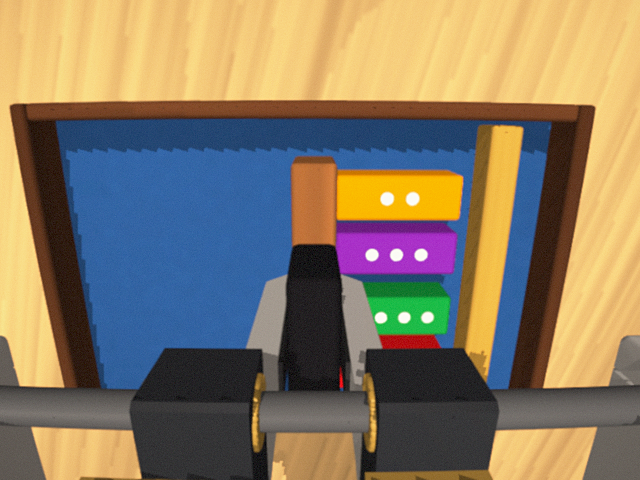

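All four dice are now abreast on the blade (far ends at x≈440-460), and the bar edge at x≈478 is just ahead. I'll push on slowly and watch the force.

```bash
python3 -m inch '[[0,0.004,0,0,0,0],[0,0.004,0,0,0,0],[0,0.003,0,0,0,0],[0,0.003,0,0,0,0],[0,0.003,0,0,0,0]]' >/dev/null; python3 go.py 588.5 101 51.5 15.8; python3 -m inch '[[0,0.003,0,0,0,0],[0,0.003,0,0,0,0],[0,0.002,0,0,0,0]]' >/dev/null; python3 go.py 588.5 101 51.5 15.8
```

```text
t 12.1 pos [571.8  96.9  51.1] head 16.02 F [-3.7 -1.2  0.2] w 19.9
shift m [-0.0007  0.0172 -0.0005] turn deg [-0.15 -0.02  0.22]
t 12.475 pos [580.5  99.3  51.2] head 16.03 F [-2.8 -0.5 -2.9] w 19.5
shift m [-0.0006  0.0082 -0.0003] turn deg [-0.02 -0.01  0.23]
```

```bash
for i in 1 ; do python3 -m inch '[[0,0.002,0,0,0,0],[0,0.0015,0,0,0,0],[0,0.001,0,0,0,0]]' >/dev/null; python3 go.py 588.5 101 51.5 15.8; done; python3 -m inch '[[0,0.001,0,0,0,0],[0,0.001,0,0,0,0]]' >/dev/null; python3 go.py 588.5 101 51.5 15.8
```

```text
t 12.85 pos [584.8 100.5  51.4] head 16.02 F [-2.9 -1.4 -3.1] w 19.7
shift m [-0.0006  0.0037 -0.0001] turn deg [-0.01 -0.    0.22]
t 13.1 pos [586.7 101.   51.4] head 16.02 F [-1.8 -1.  -2.2] w 19.7
shift m [-0.0005  0.0017 -0.0001] turn deg [-0.   -0.    0.22]
```

```bash
for i in 1 ; do python3 -m inch '[[0,0.0007,0,0,0,0],[0,0.0005,0,0,0,0]]' >/dev/null; python3 go.py 588.5 101 51.5 15.8; done; python3 -m inch '[[0,0.0005,0,0,0,0],[0,0.0005,0,0,0,0]]' >/dev/null; python3 go.py 588.5 101 51.5 15.8
```

```text
t 13.35 pos [587.9 101.4  51.5] head 16.03 F [-2.  -0.9 -2.1] w 19.9
shift m [-0.0005  0.0005 -0.    ] turn deg [-0.    0.    0.23]
t 13.6 pos [588.8 101.6  51.5] head 16.02 F [-3.4 -0.3 -3.2] w 19.7
shift m [-0.0005 -0.0005 -0.    ] turn deg [-0.   -0.    0.22]
```

```bash
python3 -m inch '[[0,0.0005,0,0,0,0],[0,0,0,0,0,0]]' >/dev/null; python3 go.py 588.5 101 51.5 15.8
```

```text
t 13.85 pos [589.4 101.8  51.5] head 16.02 F [-2.1 -1.3 -3.1] w 19.7
shift m [-0.0005 -0.0011 -0.    ] turn deg [0.01 0.   0.22]
```

```bash
python3 -m inch '[[0,0.0005,0,0,0,0],[0,0,0,0,0,0]]' >/dev/null; python3 go.py 588.5 101 51.5 15.8|head -1;  python3 -m inch '[[0,0.0005,0,0,0,0],[0,0,0,0,0,0]]' >/dev/null; python3 go.py 588.5 101 51.5 15.8|head -1
```

```text
t 14.1 pos [589.8 101.9  51.5] head 16.02 F [-2.7 -0.6 -2.1] w 20.0
t 14.35 pos [589.9 102.   51.3] head 16.02 F [-3.  -0.7 -2.3] w 19.7
```

```bash
python3 -m inch '[[0,0.0005,0,0,0,0],[0,0,0,0,0,0]]' >/dev/null; python3 go.py 588.5 101 51.5 15.8|head -1;  python3 -m inch '[[0,0.0005,0,0,0,0],[0,0,0,0,0,0]]' >/dev/null; python3 go.py 588.5 101 51.5 15.8|head -1
```

```text
t 14.6 pos [590.  102.1  51.2] head 16.02 F [-3.6 -1.4 -0.6] w 19.9
t 14.85 pos [590.1 102.1  51.2] head 16.03 F [-6.2 -1.7  0.1] w 19.9
```

The position has stopped at x≈590 and the force is up to about 6.4 N, so that is the stop. I'll hold here.

```bash
python3 -m inch '[[0,0,0,0,0,0],[0,0,0,0,0,0]]' >/dev/null; python3 go.py 588.5 101 51.5 15.8|head -1;  python3 -m inch '[[0,0,0,0,0,0]]' >/dev/null; python3 go.py 588.5 101 51.5 15.8|head -1
```

```text
t 15.1 pos [590.  102.1  51.2] head 16.02 F [-5.7 -1.5 -0.8] w 19.7
t 15.225 pos [590.1 102.1  51.2] head 16.02 F [-6.5 -1.2 -0.6] w 19.7
```

```bash
python3 -m inch '[[0,0,0,0,0,0],[0,0,0,0,0,0],[0,0,0,0,0,0]]' >/dev/null; python3 go.py 588.5 101 51.5 15.8|head -1;  python3 -m inch '[[0,-0.001,0,0,0,0],[0,-0.002,0,0,0,0],[0,-0.004,0,0,0,0],[0,-0.006,0,0,0,0],[0,-0.006,0,0,0,0]]' >/dev/null; python3 -m inch '[[0,0,-0.01,0,0,0],[0,0,-0.02,0,0,0],[0,0,-0.03,0,0,0],[0,0,-0.01,0,0,0],[0,0,0,0,0,0]]'>/dev/null;  python3 go.py 463 -150 130 -10; python3 - <<'E'
from h import *
c=snap('wrist','w5');t=snap('top','top5')
cv2.imwrite('pics/w5v.png',np.hstack([cv2.resize(c['frame'],(400,300)),cv2.resize(t['frame'][195:345,225:425],(400,300),interpolation=cv2.INTER_CUBIC)]))
E
```

```text
t 15.6 pos [590.  102.1  51.2] head 16.03 F [-6.1 -1.6 -0.5] w 20.0
t 16.85 pos [573.8  97.1 122.5] head 16.02 F [-0.1 -0.5 -2.2] w 19.7
shift m [-0.2069 -0.1747 -0.0078] turn deg [ 0.15  0.   26.02]
```

View pics/w5v.png

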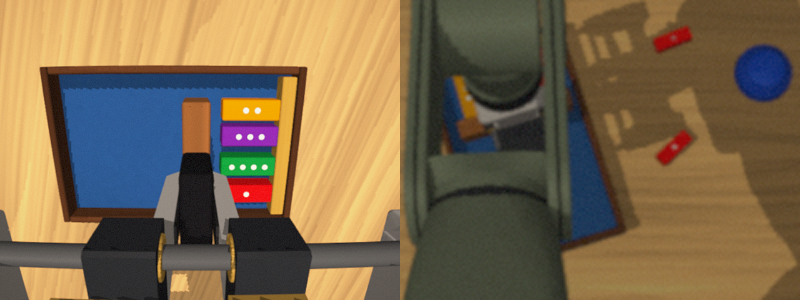

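The wrist view (left half) shows the dice in an even row against the bar, and the bar against the far wall. Next I carry the rake back to its free spot.

```bash
python3 -m inch '[[-0.04,-0.02,0,0,0,4],[-0.055,-0.025,0,0,0,6],[-0.055,-0.025,0,0,0,6.5],[-0.055,-0.025,0,0,0,6],[-0.055,-0.015,0,0,0,4]]' >/dev/null;python3 -m inch '[[-0.05,0,0,0,0,0],[-0.015,0,0,0,0,0],[0,0,0,0,0,0],[0,0,0,0,0,0],[0,0,0,0,0,0]]'>/dev/null; python3 go.py 465 -237 44 -10.5
```

```text
t 18.2 pos [ 474.5 -233.3  121.1] head -10.35 F [ 0.4  0.1 -1.6] w 20.0
shift m [-0.0054 -0.0086  0.0771] turn deg [-0.04 -0.04  0.15]
```

```bash
python3 -m inch '[[-0.005,-0.008,0.02,0,0,0],[0,0,0.025,0,0,0],[0,0,0.02,0,0,0],[0,0,0,0,0,0],[0,0,0,0,0,0]]' >/dev/null;python3 -m inch '[[0,0,0,0,0,0],[0,0,0,0,0,0]]' >/dev/null; python3 go.py 465 -237 44 -10.5
```

```text
t 19.075 pos [ 466.1 -238.7   57.4] head -10.47 F [-0.8  0.  -1. ] w 19.8
shift m [ 0.0015 -0.0014  0.0134] turn deg [0.09 0.05 0.03]
```

```bash
python3 -m inch '[[0,0,0.006,0,0,0],[0,0,0.004,0,0,0],[0,0,0.002,0,0,0],[0,0,0,0,0,0],[0,0,0,0,0,0]]' >/dev/null; python3 go.py 465 -237 44 -10.5;python3 -m inch '[[0,0,0.001,0,0,0],[0,0,0,0,0,0],[0,0,0,0,0,0]]' >/dev/null; python3 go.py 465 -237 44 -10.5
```

```text
t 19.7 pos [ 465.5 -238.4   44.4] head -10.47 F [-0.2  0.3 -2.4] w 19.3
shift m [ 0.0012 -0.0008  0.0004] turn deg [0.   0.   0.03]
t 20.075 pos [ 465.7 -238.5   43.9] head -10.47 F [-1.6  0.9  3.1] w 20.2
shift m [ 0.0014 -0.001  -0.0001] turn deg [0.03 0.01 0.03]
```

Contact: vertical force +3 N with the TCP at the original grasp height. Now I release and withdraw.

```bash
python3 -m inch '[[0,0,0,0,0,0],[0,0,0,0,0,0],[0,0,0,0,0,0],[0,0,0,0,0,0]]' 0.05 >/dev/null; python3 go.py 465 -237 44 -10.5; python3 -m inch '[[0,0,-0.01,0,0,0],[0,0,-0.025,0,0,0],[0,0,-0.04,0,0,0],[0,0,-0.05,0,0,0],[0,0,-0.04,0,0,0]]' >/dev/null; python3 -m inch '[[-0.05,-0.05,0,0,0,0],[-0.05,-0.05,0,0,0,0],[0,0,0,0,0,0],[0,0,0,0,0,0]]' >/dev/null; python3 go.py 465 -237 44 -10.5; python3 - <<'E'
from h import *
c=snap('top','top6')
cv2.imwrite('pics/top6v.png',cv2.resize(c['frame'][195:345,225:425],None,fx=4,fy=4,interpolation=cv2.INTER_CUBIC))
s=snap('scene','scene6'); cv2.imwrite('pics/scene6v.png',cv2.resize(s['frame'][70:320,180:450],None,fx=2.2,fy=2.2))
E
```

```text
t 20.575 pos [ 465.5 -238.3   43.3] head -10.48 F [-0.   0.3 -0.5] w 49.4
shift m [ 0.0012 -0.0007 -0.0007] turn deg [-0.   -0.    0.02]
t 21.7 pos [ 362.7 -309.3  209. ] head -10.54 F [ 0.4  0.4 -0.5] w 49.9
shift m [0.0898 0.0872 0.1651] turn deg [ 0.07  0.01 -0.04]
```

View pics/top6v.png

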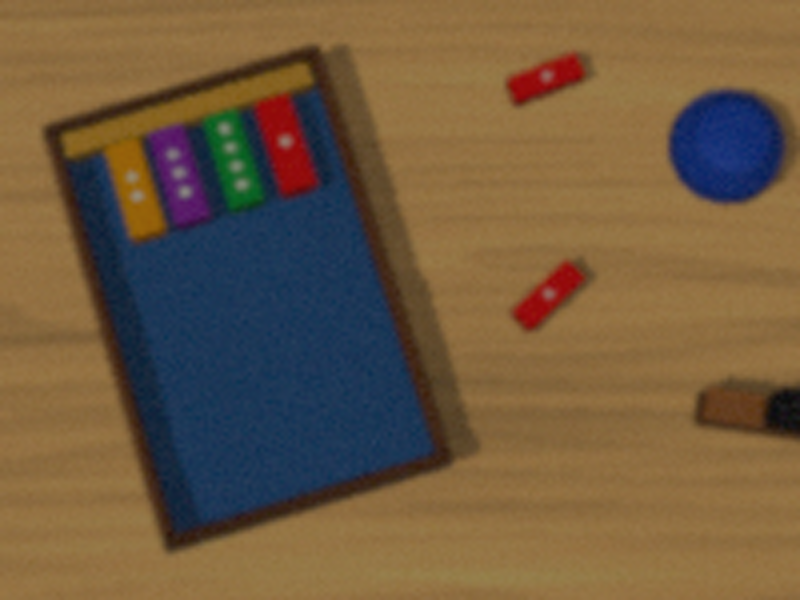

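View pics/scene6v.png

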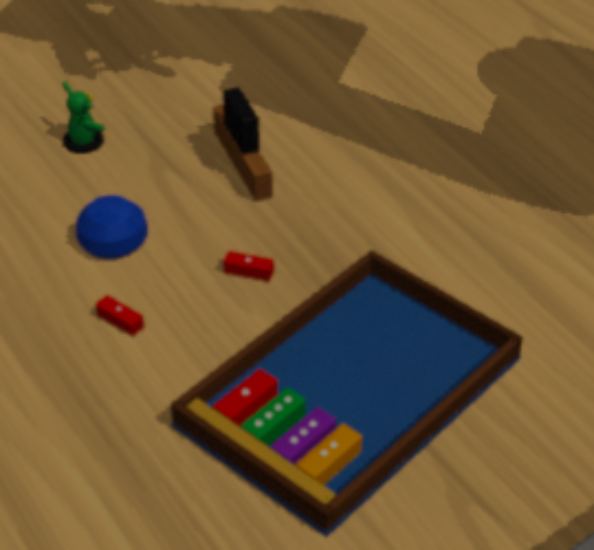

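In the top crop, the tray corners at (47,128), (320,47), (450,460) and (170,548) have not moved. The bar is against the far wall, the four dice are flush in a row on it, and the paperweight is in place. The scene view shows the rake upright outside the tray and the goblin undisturbed.

```bash
python3 -c "
from cell import ctrl
print(ctrl.hand_in())"
```

```text
the job is handed in; nothing more can be done
None
```

I handed the job in at about 22 s: all four dice are flush against the bar, which is fully back after a lean of about 6 N, the tray, paperweight and goblin show no movement in the images, and the rake stands upright on the shelf outside the tray.

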